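Put the dough cutters away in order of size

ROBOT

A 6-joint arm with a two-finger parallel gripper is mounted at the origin on the work surface. World frame = base frame: x ahead of the robot, y to its left, z up, the work surface at z = 0. Lengths are in m, angles in rad, forces in N, time in s.
With the tool pointing down it reaches from about 0.4 to 0.925 m from the base axis. Payload 12.5 kg.
Tool frame: the origin (TCP) lies midway between the tips of the shut fingers; the grasp point (between the pads) lies 19 mm behind it; y points along the fingers, x is the direction in which the jaws open and shut, and the axes are right-handed (so a half turn about y gives the same grasp; the last joint's range is limited). The gripper opens to 95 mm and grips with 3 to 60 N. Pads are 20 mm wide; open, the fingers measure 119 mm over their backs; the gripper's body (75 mm by 180 mm) begins 59 mm behind the grasp point.
Start: joints at [-1.244, 0.491, 1.559, -0, 1.092, -0.106], TCP at [0.262, -0.567, 0.215] pointing down, gripper open.
Joint ranges: [-3.1, 3.1], [-0.84, 2.19], [0.05, 2.79], [-1.13, 4.28], [0.06, 2.93], [-2.69, 2.69]. Speed limits (rad/s): [2.22, 2.22, 2.79, 3.14, 3.14, 3.14].

INTERFACE

Orientations are given as a unit quaternion [x, y, z, w].
In Python, from cell import * gives the robot as it stands. The module is installed in compiled form; this text tells all that it offers.
- The arm moves only by the tool play_rows, never from a script. Its argument "rows" is a list of rows, each an object of numbers: "tx", "ty", "tz": the shift along the tool's x, y, z in mm; "ax", "ay", "az": the turn, a rotation vector about the tool's x, y, z in degrees; "gripper": the gripper command: -1 is fully open, 1 is shut, values between are in proportion. A call has 1 to 20 rows; each row shifts and turns the pose as measured when the row begins, along the tool's axes as they then stand; what a row does not reach is not made up. A row lasts 1/8 s, in which the tool goes at most 62.5 mm and 10.7 degrees, less where a joint would pass 70% of its speed; a pose out of reach is approached as far as the arm can. A call is refused whole if a number of a shift passes 62.5 or a number of a turn 10.7, either way. A call with a gripper value outside its range is refused whole. The fingers move at their own pace and stop on an object; "squeeze" is the grip in N (left out, the last holds). Time passes only in rows, so rows that do not move let the fingers close. It gives the time, the measured TCP pose, the force and the opening at its end, in the units of the state.
- get_state(): the state, without advancing time (a new reading comes with each control period).
- read_camera(name): name is "side" or "top" or "wrist"; returns (picture, depth): 384x512x3 uint8, red, green, blue; 384x512 float32, m along the optical axis (not along the pixel's ray), 0 where there is no reading.
- camera_model(name): a dict with "fx", "fy", "cx", "cy" (pixels), "position" and "attitude" of the camera in the world; the wrist camera has in their place "mount" (4x4, takes a point from camera to tool coordinates, whose origin is the TCP and whose axes are the tool frame's). Camera axes: x right, y up, looking along -z (the intrinsics and any distortion apply to the point x, -y, -z); pixel columns grow to the right and rows downward; lengths in m; the calibration is good to about 2 mm. A picture is of the moment at which its call begins: read the wrist's pose just before it. camera_model takes no time and is no camera call.
- close_job(): hands the job in, once; it reports no verdict.
The state is a dict: "time": time; "q": joint angles; "qvel": joint speeds; "joint_torque": joint torques, N m; "tool_pos": TCP position; "tool_rot": TCP orientation; "force": force on the tool from outside, world axes, zero at the start; "wrist_torque": the same for the moment, N m; "width": finger opening in m.
Only numpy, scipy, OpenCV 4.12 (cv2) and the standard library are available. Lean on these libraries where they do the work, as an engineer would, in place of code of your own. Each camera call takes 0.05 s, during which the arm holds its last target. There are 200 camera calls.

TASK

Put the four steel dough cutters away on the storage board in order of size, each standing upright on the middle of its own cork disc: the smallest on the disc next to the white flour tub, then each larger one in turn, the largest at the end by the amber jar. Leave the tub and the jar where they are, and don't knock any cutter over.

Things in the scene. Friction and masses are not known exactly. Their poses are not given: they have to be found in the camera images.
- cutter_44: Loose round steel dough cutter, closed on top, 44 mm across at its foot and 40 mm high, with an upright round wooden knob 24 mm across and 40 mm tall in the middle of its top (the same knob on all four cutters; 80 mm overall height). Made to be lifted by the knob from above. It is the smallest of the four. Origin: centre of its underside; z up along the knob. 0.06 to 0.25 kg.
- cutter_56: Loose round steel dough cutter, closed on top, 56 mm across at its foot and 40 mm high, with an upright round wooden knob 24 mm across and 40 mm tall in the middle of its top (the same knob on all four cutters; 80 mm overall height). Made to be lifted by the knob from above. It is the second smallest of the four. Origin: centre of its underside; z up along the knob. 0.06 to 0.25 kg.
- cutter_68: Loose round steel dough cutter, closed on top, 68 mm across at its foot and 40 mm high, with an upright round wooden knob 24 mm across and 40 mm tall in the middle of its top (the same knob on all four cutters; 80 mm overall height). Made to be lifted by the knob from above. It is the second largest of the four. Origin: centre of its underside; z up along the knob. 0.06 to 0.25 kg.
- cutter_80: Loose round steel dough cutter, closed on top, 80 mm across at its foot and 40 mm high, with an upright round wooden knob 24 mm across and 40 mm tall in the middle of its top (the same knob on all four cutters; 80 mm overall height). Made to be lifted by the knob from above. It is the largest of the four. Origin: centre of its underside; z up along the knob. 0.06 to 0.25 kg.
- disc_a: Flat round cork disc, 90 mm across and 3 mm thick, fixed on the long dark wooden board (12 mm thick, 110 x 425 mm); four like it stand in a straight row in the order disc_a, disc_b, disc_c, disc_d, 105 mm between centres; disc_a lies towards the robot's right (-y). Origin: centre of its underside, 12 mm above the work surface (its top is 15 mm above it); y runs along the row from disc_a to disc_d, z up.
- disc_b: Flat round cork disc, 90 mm across and 3 mm thick, fixed on the long dark wooden board (12 mm thick, 110 x 425 mm); four like it stand in a straight row in the order disc_a, disc_b, disc_c, disc_d, 105 mm between centres; disc_a lies towards the robot's right (-y). Origin: centre of its underside, 12 mm above the work surface (its top is 15 mm above it); y runs along the row from disc_a to disc_d, z up.
- disc_c: Flat round cork disc, 90 mm across and 3 mm thick, fixed on the long dark wooden board (12 mm thick, 110 x 425 mm); four like it stand in a straight row in the order disc_a, disc_b, disc_c, disc_d, 105 mm between centres; disc_a lies towards the robot's right (-y). Origin: centre of its underside, 12 mm above the work surface (its top is 15 mm above it); y runs along the row from disc_a to disc_d, z up.
- disc_d: Flat round cork disc, 90 mm across and 3 mm thick, fixed on the long dark wooden board (12 mm thick, 110 x 425 mm); four like it stand in a straight row in the order disc_a, disc_b, disc_c, disc_d, 105 mm between centres; disc_a lies towards the robot's right (-y). Origin: centre of its underside, 12 mm above the work surface (its top is 15 mm above it); y runs along the row from disc_a to disc_d, z up.
- tub: White round lidded flour tub, 104 mm across, 82 mm high, loose, 0.8 kg. Stands on the work surface just past one end of the board, either end, 122 mm from the centre of the last disc. It marks the small end of the row. Origin: centre of its underside.
- jar: Amber glass jar with a dark steel lid, 72 mm across, 90 mm high, loose, 0.6 kg. Stands on the work surface just past the other end of the board, 122 mm from the centre of the last disc. Origin: centre of its underside.
Things that resemble listed ones, but are neither listed nor needed, are in the scene too. What is shaped like the cutter_68 but blue is not meant. What is shaped like the tub but purple is not meant.

How it is judged:
At the end, for the whole second after the job is handed in: Counted from the disc nearest the tub, the 44, 56, 68 and 80 mm cutters stand on the four discs in that order, each within 12 mm of the centre of its disc, down on the disc (not on anything else), upright within 0.1 rad, and at rest (((horizontal distance between tub and disc_a below 0.2 m and horizontal distance between cutter_44 and disc_a below 0.012 m and horizontal distance between cutter_56 and disc_b below 0.012 m and horizontal distance between cutter_68 and disc_c below 0.012 m and horizontal distance between cutter_80 and disc_d below 0.012 m) or (horizontal distance between tub and disc_d below 0.2 m and horizontal distance between cutter_44 and disc_d below 0.012 m and horizontal distance between cutter_56 and disc_c below 0.012 m and horizontal distance between cutter_68 and disc_b below 0.012 m and horizontal distance between cutter_80 and disc_a below 0.012 m)) and height (world z) of each of cutter_44, cutter_56, cutter_68, cutter_80 below 0.02 m and angle between each of cutter_44, cutter_56, cutter_68, cutter_80's own z axis and vertical below 0.1 rad and linear speed of each of cutter_44, cutter_56, cutter_68, cutter_80 below 0.02 m/s); the robot touches nothing.
It fails at once if the tub is moved more than 20 mm (distance of tub from where it was at the start of the episode above 0.02 m).
It fails at once if the jar is moved more than 20 mm (distance of jar from where it was at the start of the episode above 0.02 m).
It fails at once if a cutter is knocked over (angle between any of cutter_44, cutter_56, cutter_68, cutter_80's own z axis and vertical above 0.8 rad).
It also fails if it takes over 112 s, if anything falls off the work surface, if the arm or the gripper's body presses on something with over 40 N, if the wrist force passes 120 N, or if a joint passes its speed limit or range.

## Working session

There is one attempt and no reset: what is moved stays moved. The work goes in short steps, Python scripts to look and compute and a tool call to move; the robot and the scene stay as the last step left them, time stands still between calls to the robot, and variables do not carry over. Pictures are saved under pics/ and viewed, about 12 in all and at most 16, crops included, and the job is handed in when it is done.

Besides the shell and the picture viewer there is one more tool, called after "Emit:" in YAML: its name, and indented under it one key for each argument. play_rows: Moves the arm, as the interface text tells. Its arguments: {"type":"object","properties":{"rows":{"type":"array","items":{"type":"object","properties":{"tx":{"type":"number"},"ty":{"type":"number"},"tz":{"type":"number"},"ax":{"type":"number"},"ay":{"type":"number"},"az":{"type":"number"},"gripper":{"type":"number"}}}},"squeeze":{"type":"number"}},"required":["rows"]}

```bash
mkdir -p pics; python3 - <<'E'
from cell import *
import cv2,numpy as np
s=get_state();print(s)
for n in("top","side"):
    m=camera_model(n);print(n,m)
    p,d=read_camera(n);cv2.imwrite(f"pics/{n}1.png",p[...,::-1]);np.savez(f"pics/{n}1.npz",p=p,d=d)
print(camera_model("wrist"))
E
```

```text
{'time': 0.0, 'q': array([-1.24356807e+00,  4.91563081e-01,  1.55941192e+00, -3.11850733e-05,
        1.09173082e+00, -1.05595927e-01]), 'qvel': array([-6.27114978e-04,  3.72672366e-04,  1.19845624e-05, -6.93650603e-04,
       -1.09444904e-04, -1.47456135e-04]), 'joint_torque': array([-2.01046321e-03, -6.12645149e+01, -2.58183521e+01,  6.91264146e-02,
        4.81540232e-02, -1.45543781e-04]), 'tool_pos': array([ 0.26208793, -0.56713483,  0.21407249]), 'tool_rot': array([-0.59546495,  0.38128281, -0.38065586,  0.59594129]), 'force': array([-0.4210235 ,  0.69289521, -0.09066711]), 'wrist_torque': array([-0.05824339, -0.00337578, -0.02891188]), 'width': 0.09510406663173128}
top {'fx': 452.52720247027736, 'fy': 452.52720247027736, 'cx': 264.673384125059, 'cy': 187.43002946096075, 'position': array([ 0.3920182 , -0.03011549,  1.36211284]), 'attitude': array([-0.0251988 ,  0.03215453,  0.71128757, -0.70171298])}
side {'fx': 382.17182011065717, 'fy': 382.17182011065717, 'cx': 259.54461536976567, 'cy': 193.09649421957766, 'position': array([0.01334269, 0.6061664 , 0.56981691]), 'attitude': array([-0.15264685,  0.45174714,  0.8270902 , -0.29756556])}
{'fx': 330.8806755744416, 'fy': 330.8806755744416, 'cx': 255.0678710917218, 'cy': 190.44713966347436, 'mount': array([[ 9.99999616e-01, -6.11276884e-04,  6.27684387e-04,
         1.14874964e-03],
       [ 7.80550079e-04,  2.96133102e-01, -9.55146364e-01,
        -1.70580747e-01],
       [ 3.97980769e-04,  9.55146487e-01,  2.96133465e-01,
         8.41375497e-02],
       [ 0.00000000e+00,  0.00000000e+00,  0.00000000e+00,
         1.00000000e+00]])}
```

View pics/top1.png

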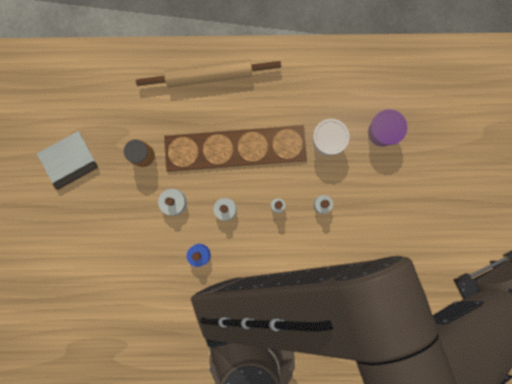

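View pics/side1.png

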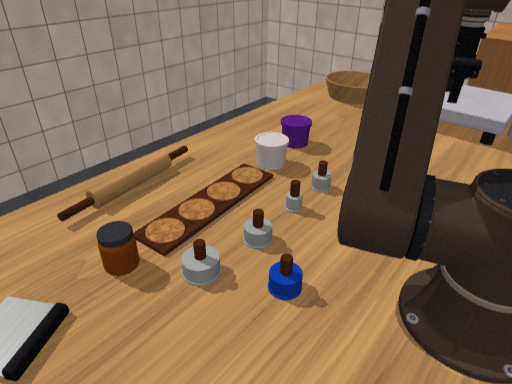

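Top view, with up = +x and left = +y:
- The white tub is at (331,137), so disc_a at (288,144) is the small end. The jar is at (139,152).
- Candidate cutters: 80 at (172,202), 68 at (224,209), 44 at (278,205) and 56 at (324,204). The blue decoy is at (198,255).
- The purple decoy tub is at (389,128).

Next I'll measure the positions.

```bash
cat > h.py <<'E'
from cell import *
import cv2,numpy as np
from scipy.spatial.transform import Rotation as R
def campose(n,s=None):
    m=camera_model(n)
    if n=="wrist":
        T=np.eye(4);T[:3,:3]=R.from_quat(s["tool_rot"]).as_matrix();T[:3,3]=s["tool_pos"]
        T=T@m["mount"];return m,T[:3,:3],T[:3,3]
    return m,R.from_quat(m["attitude"]).as_matrix(),m["position"]
def cast(n,u,v,z,s=None):
    m,A,p=campose(n,s)
    r=A@np.array([(u-m["cx"])/m["fx"],-(v-m["cy"])/m["fy"],-1.])
    return p+r*(z-p[2])/r[2]
def blobs(mask,amin,amax=1e9):
    n,l,st,c=cv2.connectedComponentsWithStats(mask.astype(np.uint8))
    return [(c[i],st[i]) for i in range(1,n) if amin<=st[i,4]<=amax]
E
python3 - <<'E'
from h import *
D=np.load("pics/top1.npz");p,d=D["p"],D["d"]
hsv=cv2.cvtColor(p,cv2.COLOR_RGB2HSV)
m,A,pos=campose("top")
for n,(u,v) in dict(c80=(172,202),c68=(224,209),c44=(278,205),c56=(324,204),blue=(198,255)).items():
    w=np.zeros(d.shape,bool);w[v-14:v+15,u-14:v and u+15]=1
    k=w&(hsv[...,2]<130)&(hsv[...,1]>90)&(hsv[...,0]<15)
    body=w&(hsv[...,1]<60)
    for c,st in blobs(k,8):
        # world height from depth in knob
        r=A@np.array([(c[0]-m["cx"])/m["fx"],-(c[1]-m["cy"])/m["fy"],-1.])
        P=pos+r*d[int(round(c[1])),int(round(c[0]))]
        print(n,"knob",c.round(1),st,"z",P.round(3),"XY@.08",cast("top",*c,.08)[:2].round(4))
    ys,xs=np.where(body)
    if len(xs)>10:
        print("   body px",xs.min(),xs.max(),ys.min(),ys.max(),"mm",(xs.max()-xs.min()+1)/452.5*1320)
w=np.zeros(d.shape,bool);w[125:175,160:310]=1
print([hsv[y,x] for x,y in((183,152),(218,149),(288,144),(170,138),(300,160))])
k=w&(hsv[...,2]>120)&(hsv[...,1]>60)
for c,st in blobs(k,200): print("disc",c.round(1),st,cast("top",*c,.015).round(4))
for n,(u,v),z in(("tub",(331,137),.082),("jar",(139,152),.09)): print(n,cast("top",u,v,z).round(3))
E
```

```text
c80 knob [169.2 201.1] [166 198   8   7  37] z [0.461 0.227 0.079] XY@.08 [0.4611 0.2273]
   body px 158 186 189 215 mm 84.59668508287292
c68 knob [223.5 208.5] [221 206   6   6  32] z [0.438 0.074 0.078] XY@.08 [0.4379 0.0739]
   body px 213 236 198 220 mm 70.01104972375691
c44 knob [278.2 204.5] [276 202   6   6  30] z [ 0.447 -0.081  0.079] XY@.08 [ 0.4471 -0.0811]
   body px 271 284 198 212 mm 40.83977900552486
c56 knob [324.8 203.4] [322 201   7   6  35] z [ 0.448 -0.213  0.08 ] XY@.08 [ 0.4484 -0.2134]
   body px 313 332 195 213 mm 58.34254143646409
blue knob [196.2 255.9] [193 253   7   7  36] z [0.306 0.151 0.079] XY@.08 [0.3061 0.1512]
   body px 186 210 243 267 mm 72.92817679558011
[array([ 15, 123, 178], dtype=uint8), array([ 15, 127, 181], dtype=uint8), array([ 16, 121, 179], dtype=uint8), array([ 12, 130, 102], dtype=uint8), array([ 13, 119, 105], dtype=uint8)]
disc [247.7 149.2] [ 160  125  150   50 3300] [0.6175 0.0052 0.015 ]
disc [252.4 145.9] [237 131  32  31 763] [ 0.6274 -0.0089  0.015 ]
disc [217.6 148.7] [202 134  32  31 748] [0.6202 0.0957 0.015 ]
disc [182.6 151.5] [168 137  31  30 739] [0.613  0.2005 0.015 ]
tub [ 0.639 -0.236  0.082]
jar [0.601 0.311 0.09 ]
```

```bash
cat >> h.py <<'E'
def go(x,y,z,yaw=None):
    "tool-frame shift (mm) and turn (deg) to TCP x,y,z, tool y down, tool x at yaw (deg from world x)"
    s=get_state();A=R.from_quat(s["tool_rot"]).as_matrix()
    cur=np.degrees(np.arctan2(A[1,0],A[0,0]))
    if yaw is None: yaw=cur
    c,k=np.cos(np.radians(yaw)),np.sin(np.radians(yaw))
    X=np.array([c,k,0]);Y=np.array([0,0,-1.]);T=np.c_[X,Y,np.cross(X,Y)]
    print("t %.2f pos"%s["time"],s["tool_pos"].round(4),"yaw %.1f"%cur,"down",A[:,1].round(3),"w %.4f"%s["width"],"F",s["force"].round(1))
    print(" shift mm",(A.T@(np.array([x,y,z])-s["tool_pos"])*1000).round(1),"turn deg",np.degrees(R.from_matrix(A.T@T).as_rotvec()).round(1))
E
python3 - <<'E'
from h import *
print(R.from_quat(get_state()["tool_rot"]).as_matrix().round(3))
go(.447,-.081,.2); go(.447,-.081,.2,-90);go(.447,-.081,.2,0)
p=np.load("pics/top1.npz")["p"][...,::-1]
cv2.imwrite("pics/crop1.png",cv2.resize(p[110:270,120:350],None,fx=3.4,fy=3.4,interpolation=cv2.INTER_CUBIC))
E
```

```text
[[ 0.419 -0.     0.908]
 [-0.908  0.001  0.419]
 [-0.001 -1.     0.   ]]
t 0.10 pos [ 0.2621 -0.5672  0.2141] yaw -65.2 down [-0.     0.001 -1.   ] w 0.0955 F [ 0.3 -0.3 -1. ]
 shift mm [-363.8   14.5  371.8] turn deg [-0.  -0.  -0.1]
t 0.10 pos [ 0.2621 -0.5672  0.2141] yaw -65.2 down [-0.     0.001 -1.   ] w 0.0955 F [ 0.3 -0.3 -1. ]
 shift mm [-363.8   14.5  371.8] turn deg [ 0.  24.8 -0.1]
t 0.10 pos [ 0.2621 -0.5672  0.2141] yaw -65.2 down [-0.     0.001 -1.   ] w 0.0955 F [ 0.3 -0.3 -1. ]
 shift mm [-363.8   14.5  371.8] turn deg [ -0.  -65.2  -0. ]
```

View pics/crop1.png

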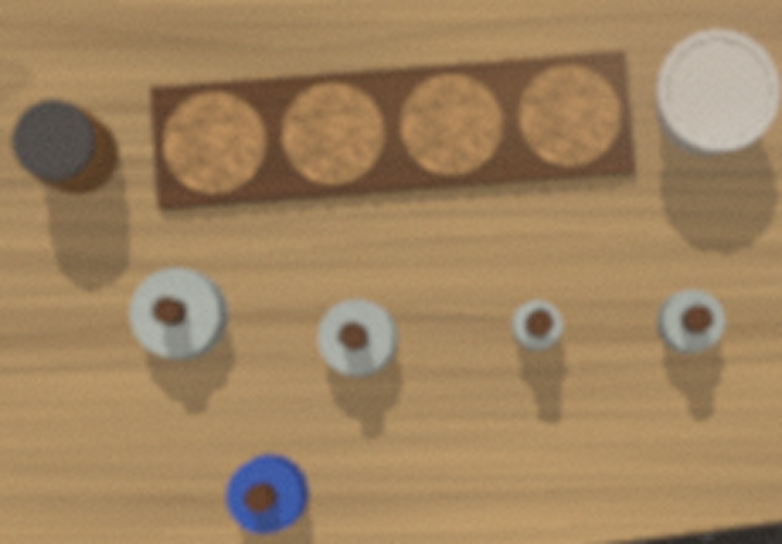

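The crop confirms the cutters from left to right as 80, 68, 44 and 56. The blue one is a decoy. I'll turn to yaw −90 (tool x = −Y, tool z = +X) and hover over cutter_44.

Emit:
play_rows:
  rows:
    - {"ay": 8.3, "gripper": -0.3}
    - {"ay": 8.3, "gripper": -0.3}
    - {"ay": 8.3, "gripper": -0.3}
    - {"tx": -40, "tz": 15, "gripper": -0.3}
    - {"tx": -40, "tz": 15}
    - {"tx": -40, "tz": 15}
    - {"tx": -40, "tz": 15}
    - {"tx": -40, "tz": 15}
    - {"tx": -40, "tz": 15}
    - {"tx": -40, "tz": 15}
    - {"tx": -40, "tz": 15}
    - {"tx": -40, "tz": 15}
    - {"tx": -40, "tz": 15}
  squeeze: 25

```text
$.rows[0]: bad value
```

```bash
python3 - <<'E'
from h import *
go(.447,-.081,.15,-90)
E
```

```text
t 0.10 pos [ 0.2621 -0.5672  0.2141] yaw -65.2 down [-0.     0.001 -1.   ] w 0.0955 F [ 0.3 -0.3 -1. ]
 shift mm [-363.7   64.5  371.8] turn deg [ 0.  24.8 -0.1]
```

Emit:
play_rows:
  rows:
    - {"tx": 0, "ty": 0, "tz": 0, "ax": 0, "ay": 8.3, "az": 0, "gripper": -0.3}
    - {"tx": 0, "ty": 0, "tz": 0, "ax": 0, "ay": 8.3, "az": 0, "gripper": -0.3}
    - {"tx": 0, "ty": 0, "tz": 0, "ax": 0, "ay": 8.3, "az": 0, "gripper": -0.3}
    - {"tx": -40, "ty": 0, "tz": 15, "ax": 0, "ay": 0, "az": 0, "gripper": -0.3}
    - {"tx": -40, "ty": 0, "tz": 15, "ax": 0, "ay": 0, "az": 0, "gripper": -0.3}
    - {"tx": -40, "ty": 0, "tz": 15, "ax": 0, "ay": 0, "az": 0, "gripper": -0.3}
    - {"tx": -40, "ty": 0, "tz": 15, "ax": 0, "ay": 0, "az": 0, "gripper": -0.3}
    - {"tx": -40, "ty": 0, "tz": 15, "ax": 0, "ay": 0, "az": 0, "gripper": -0.3}
    - {"tx": -40, "ty": 0, "tz": 15, "ax": 0, "ay": 0, "az": 0, "gripper": -0.3}
    - {"tx": -40, "ty": 0, "tz": 15, "ax": 0, "ay": 0, "az": 0, "gripper": -0.3}
    - {"tx": -40, "ty": 0, "tz": 15, "ax": 0, "ay": 0, "az": 0, "gripper": -0.3}
    - {"tx": -40, "ty": 0, "tz": 15, "ax": 0, "ay": 0, "az": 0, "gripper": -0.3}
    - {"tx": -40, "ty": 0, "tz": 15, "ax": 0, "ay": 0, "az": 0, "gripper": -0.3}
  squeeze: 25

```text
time: 1.72
tool_pos: [0.4212, -0.1584, 0.212]
tool_rot: [-0.494, 0.508, -0.503, 0.495]
force: [-0.2, -0.6, -0.3]
width: 0.0615
```

```bash
python3 - <<'E'
from h import *
go(.447,-.081,.15,-90)
E
```

```text
t 1.73 pos [ 0.4212 -0.1584  0.212 ] yaw -91.2 down [-0.003  0.007 -1.   ] w 0.0615 F [-0.2 -0.6 -0.3]
 shift mm [-77.5  62.4  24.3] turn deg [ 0.2 -1.2 -0.4]
```

Emit:
play_rows:
  rows:
    - {"tx": -26, "ty": 21, "tz": 8, "ax": 0.2, "ay": -1.2, "az": -0.4, "gripper": -0.3}
    - {"tx": -26, "ty": 21, "tz": 8, "ax": 0, "ay": 0, "az": 0, "gripper": -0.3}
    - {"tx": -26, "ty": 21, "tz": 8, "ax": 0, "ay": 0, "az": 0, "gripper": -0.3}
    - {"tx": 0, "ty": 0, "tz": 0, "ax": 0, "ay": 0, "az": 0, "gripper": -0.3}

```text
time: 2.22
tool_pos: [0.4467, -0.0756, 0.1474]
tool_rot: [0.501, -0.499, 0.499, -0.501]
force: [-0.5, 0.7, 0.5]
width: 0.0619
```

```bash
python3 - <<'E'
from h import *
go(.447,-.081,.047,-90)
s=get_state();p,d=read_camera("wrist");cv2.imwrite("pics/w1.png",p[...,::-1])
m,A,pos=campose("wrist",s)
c=A.T@(np.array([.447,-.081,.08])-pos);print("expect px",m["cx"]+m["fx"]*c[0]/-c[2],m["cy"]-m["fy"]*c[1]/-c[2])
E
```

```text
t 2.23 pos [ 0.4467 -0.0756  0.1474] yaw -89.8 down [ 0.    -0.001 -1.   ] w 0.0619 F [-0.5  0.7  0.5]
 shift mm [  5.3 100.4   0.3] turn deg [-0.   0.2  0. ]
expect px 260.8448422356563 203.54532560621846
```

View pics/w1.png

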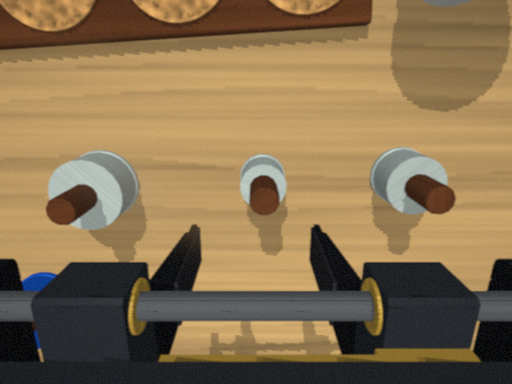

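In the wrist view, the cutter_44 knob top is at (264,203) and I expected (261,203.5), so they agree to about 1.5 mm. I'll descend and grip.

Emit:
play_rows:
  rows:
    - {"tx": 6.5, "ty": 0, "tz": 0, "ax": 0, "ay": 0, "az": 0, "gripper": -0.3}
    - {"tx": 0, "ty": 25, "tz": 0, "ax": 0, "ay": 0, "az": 0, "gripper": -0.3}
    - {"tx": 0, "ty": 25, "tz": 0, "ax": 0, "ay": 0, "az": 0, "gripper": -0.3}
    - {"tx": 0, "ty": 25, "tz": 0, "ax": 0, "ay": 0, "az": 0, "gripper": -0.3}
    - {"tx": 0, "ty": 20, "tz": 0, "ax": 0, "ay": 0, "az": 0, "gripper": -0.3}
    - {"tx": 0, "ty": 2, "tz": 0, "ax": 0, "ay": 0, "az": 0, "gripper": -0.3}

```text
time: 3.02
tool_pos: [0.4495, -0.0915, 0.0531]
tool_rot: [0.498, -0.497, 0.505, -0.501]
force: [0.4, -0.7, 0.2]
width: 0.0617
```

```bash
python3 - <<'E'
from h import *
go(.447,-.0825,.047,-90)
E
```

```text
t 3.02 pos [ 0.4495 -0.0915  0.0531] yaw -90.2 down [ 0.011 -0.005 -1.   ] w 0.0617 F [ 0.4 -0.7  0.2]
 shift mm [-9.   6.1 -2.6] turn deg [-0.6 -0.2  0.3]
```

Emit:
play_rows:
  rows:
    - {"tx": -9, "ty": 3, "tz": -2.5, "ax": -0.6, "ay": 0, "az": 0.3, "gripper": -0.3}
    - {"tx": 0, "ty": 0, "tz": 0, "ax": 0, "ay": 0, "az": 0, "gripper": -0.3}
    - {"tx": 0, "ty": 0, "tz": 0, "ax": 0, "ay": 0, "az": 0, "gripper": -0.3}

```text
time: 3.4
tool_pos: [0.4478, -0.0832, 0.0519]
tool_rot: [0.498, -0.5, 0.502, -0.499]
force: [-0.0, -0.1, -0.1]
width: 0.0617
```

```bash
python3 - <<'E'
from h import *
go(.447,-.0825,.047,-90)
E
```

```text
t 3.40 pos [ 0.4478 -0.0832  0.0519] yaw -90.2 down [ 0.003 -0.001 -1.   ] w 0.0617 F [-0.  -0.1 -0.1]
 shift mm [-0.7  4.9 -0.8] turn deg [-0.1 -0.2  0. ]
```

Emit:
play_rows:
  rows:
    - {"tx": -1, "ty": 5, "tz": -1, "ax": 0, "ay": 0, "az": 0, "gripper": -0.3}
    - {"tx": 0, "ty": 0, "tz": 0, "ax": 0, "ay": 0, "az": 0, "gripper": 1}
    - {"tx": 0, "ty": 0, "tz": 0, "ax": 0, "ay": 0, "az": 0, "gripper": 1}
    - {"tx": 0, "ty": 0, "tz": 0, "ax": 0, "ay": 0, "az": 0, "gripper": 1}
    - {"tx": 0, "ty": 0, "tz": 0, "ax": 0, "ay": 0, "az": 0, "gripper": 1}
    - {"tx": 0, "ty": 0, "tz": 0, "ax": 0, "ay": 0, "az": 0, "gripper": 1}
  squeeze: 25

```text
time: 4.15
tool_pos: [0.447, -0.0821, 0.0471]
tool_rot: [0.498, -0.5, 0.502, -0.5]
force: [0.3, -1.2, -1.0]
width: 0.0239
```

```bash
python3 - <<'E'
from h import *
go(.6346,-.1135,.13,-90)
E
```

```text
t 4.15 pos [ 0.447  -0.0821  0.0471] yaw -90.2 down [ 0.004 -0.001 -1.   ] w 0.0239 F [ 0.3 -1.2 -1. ]
 shift mm [ 30.8 -82.2 188. ] turn deg [-0.2 -0.2  0. ]
```

Emit:
play_rows:
  rows:
    - {"tx": 0, "ty": -20, "tz": 0, "ax": 0, "ay": 0, "az": 0, "gripper": 1}
    - {"tx": 0, "ty": -25, "tz": 0, "ax": 0, "ay": 0, "az": 0, "gripper": 1}
    - {"tx": 0, "ty": -25, "tz": 0, "ax": 0, "ay": 0, "az": 0, "gripper": 1}
    - {"tx": 4, "ty": -12, "tz": 15, "ax": 0, "ay": 0, "az": 0, "gripper": 1}
    - {"tx": 5, "ty": 0, "tz": 30, "ax": 0, "ay": 0, "az": 0, "gripper": 1}
    - {"tx": 5, "ty": 0, "tz": 30, "ax": 0, "ay": 0, "az": 0, "gripper": 1}
    - {"tx": 5, "ty": 0, "tz": 30, "ax": 0, "ay": 0, "az": 0, "gripper": 1}
    - {"tx": 5, "ty": 0, "tz": 30, "ax": 0, "ay": 0, "az": 0, "gripper": 1}
    - {"tx": 4, "ty": 0, "tz": 20, "ax": 0, "ay": 0, "az": 0, "gripper": 1}
    - {"tx": 2, "ty": 0, "tz": 12, "ax": 0, "ay": 0, "az": 0, "gripper": 1}
    - {"tx": 0, "ty": 0, "tz": 0, "ax": 0, "ay": 0, "az": 0, "gripper": 1}
    - {"tx": 0, "ty": 0, "tz": 0, "ax": 0, "ay": 0, "az": 0, "gripper": 1}

```text
time: 5.65
tool_pos: [0.6157, -0.1127, 0.1304]
tool_rot: [-0.499, 0.502, -0.5, 0.499]
force: [-0.8, 0.1, -1.7]
width: 0.0236
```

```bash
cat > disc.py <<'E'
from h import *
import sys
go(*[float(a) for a in sys.argv[2:5]],-90)
s=get_state();p,d=read_camera("wrist");cv2.imwrite(f"pics/{sys.argv[1]}.png",p[...,::-1])
hsv=cv2.cvtColor(p,cv2.COLOR_RGB2HSV)
k=((hsv[...,2]>130)&(hsv[...,1]>60)&(hsv[...,0]<25)).astype(np.uint8)
for c in cv2.findContours(k,cv2.RETR_LIST,cv2.CHAIN_APPROX_NONE)[0]:
    a=cv2.contourArea(c)
    if a<1500: continue
    P=np.array([cast("wrist",*q,.015,s)[:2] for q in c[:,0]])*1000
    (x,y),r=cv2.minEnclosingCircle(P.astype(np.float32))
    if 40<r<50: print("disc",round(x,1),round(y,1),"r",round(r,1),"area",a,c[:,0].min(0),c[:,0].max(0))
E
python3 disc.py w2 .6346 -.1135 .13
```

```text
t 5.65 pos [ 0.6157 -0.1127  0.1304] yaw -90.2 down [-0.002  0.001 -1.   ] w 0.0236 F [-0.8  0.1 -1.7]
 shift mm [ 0.7  0.4 18.9] turn deg [ 0.1 -0.2 -0. ]
disc 620.7 93.6 r 46.3 area 5994.5 [  0 130] [ 75 228]
disc 628.0 -10.3 r 46.1 area 7916.0 [ 88 122] [190 220]
disc 634.6 -115.4 r 45.8 area 6694.5 [206 113] [309 204]Traceback (most recent call last):
  File "disc.py", line 10, in <module>
    P=np.array([cast("wrist",*q,.015,s)[:2] for q in c[:,0]])*1000
                ~~~~^^^^^^^^^^^^^^^^^^^
  File "h.py", line 11, in cast
    m,A,p=campose(n,s)
          ~~~~~~~^^^^^
  File "h.py", line 5, in campose
    m=camera_model(n)
ValueError: time passes only in moves, steps and waits
```

View pics/w2.png

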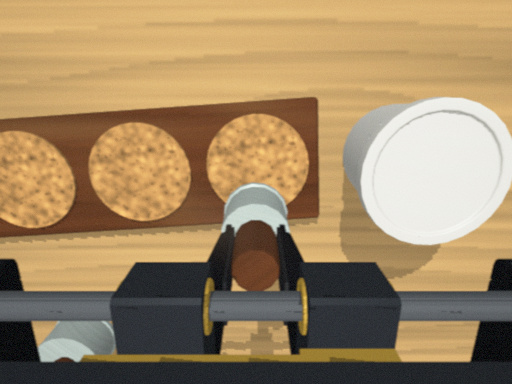

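Disc_a measures (0.6346, −0.115) from the wrist and (0.6346, −0.1135) from the top camera, so they agree. The tub is clear of it. I'll center over the disc, then descend.

Emit:
play_rows:
  rows:
    - {"tx": 2, "ty": 0, "tz": 18, "ax": 0, "ay": 0, "az": 0, "gripper": 1}
    - {"tx": 0, "ty": 0, "tz": 0, "ax": 0, "ay": 0, "az": 0, "gripper": 1}
    - {"tx": 0, "ty": 15, "tz": 0, "ax": 0, "ay": 0, "az": 0, "gripper": 1}
    - {"tx": 0, "ty": 20, "tz": 0, "ax": 0, "ay": 0, "az": 0, "gripper": 1}
    - {"tx": 0, "ty": 12, "tz": 0, "ax": 0, "ay": 0, "az": 0, "gripper": 1}
    - {"tx": 0, "ty": 0, "tz": 0, "ax": 0, "ay": 0, "az": 0, "gripper": 1}
    - {"tx": 0, "ty": 0, "tz": 0, "ax": 0, "ay": 0, "az": 0, "gripper": 1}

```text
time: 6.58
tool_pos: [0.6299, -0.1141, 0.0808]
tool_rot: [-0.5, 0.503, -0.5, 0.498]
force: [0.0, -1.2, -0.7]
width: 0.0233
```

```bash
python3 - <<'E'
import re
t=open('h.py').read()
t=t.replace("def cast(n,u,v,z,s=None):\n    m,A,p=campose(n,s)","def cast(n,u,v,z,s=None,C=None):\n    m,A,p=C or campose(n,s)")
open('h.py','w').write(t)
t=open('disc.py').read().replace("hsv=","C=campose('wrist',s)\nhsv=",1).replace(".015,s)",".015,C=C)")
open('disc.py','w').write(t)
E
python3 - <<'E'
from h import *
go(.6346,-.115,.0625,-90)
E
```

```text
t 6.58 pos [ 0.6299 -0.1141  0.0808] yaw -90.2 down [-0.004  0.002 -1.   ] w 0.0233 F [ 0.  -1.2 -0.7]
 shift mm [ 0.9 18.3  4.7] turn deg [ 0.3 -0.2 -0.1]
```

Emit:
play_rows:
  rows:
    - {"tx": 1, "ty": 8, "tz": 5, "ax": 0.3, "ay": 0, "az": 0, "gripper": 1}
    - {"tx": 0, "ty": 0, "tz": 0, "ax": 0, "ay": 0, "az": 0, "gripper": 1}
    - {"tx": 0, "ty": 5, "tz": 0, "ax": 0, "ay": 0, "az": 0, "gripper": 1}
    - {"tx": 0, "ty": 3, "tz": 0, "ax": 0, "ay": 0, "az": 0, "gripper": 1}
    - {"tx": 0, "ty": 0, "tz": 0, "ax": 0, "ay": 0, "az": 0, "gripper": 1}

```text
time: 7.2
tool_pos: [0.6357, -0.1153, 0.0647]
tool_rot: [0.498, -0.501, 0.501, -0.5]
force: [-0.1, 0.3, -1.6]
width: 0.0235
```

```bash
python3 - <<'E'
from h import *
go(.6346,-.115,.0625,-90)
E
```

```text
t 7.20 pos [ 0.6357 -0.1153  0.0647] yaw -90.2 down [ 0.003  0.001 -1.   ] w 0.0235 F [-0.1  0.3 -1.6]
 shift mm [-0.3  2.2 -1.1] turn deg [-0.2 -0.2 -0.1]
```

Emit:
play_rows:
  rows:
    - {"tx": 0, "ty": 2.2, "tz": -1, "ax": 0, "ay": 0, "az": 0, "gripper": 1}
    - {"tx": 0, "ty": 0.5, "tz": 0, "ax": 0, "ay": 0, "az": 0, "gripper": 1}
    - {"tx": 0, "ty": 0, "tz": 0, "ax": 0, "ay": 0, "az": 0, "gripper": 0}
    - {"tx": 0, "ty": 0, "tz": 0, "ax": 0, "ay": 0, "az": 0, "gripper": 0}
    - {"tx": 0, "ty": 0, "tz": 0, "ax": 0, "ay": 0, "az": 0, "gripper": 0}
    - {"tx": 0, "ty": -15, "tz": 0, "ax": 0, "ay": 0, "az": 0, "gripper": 0}
    - {"tx": 0, "ty": -25, "tz": 0, "ax": 0, "ay": 0, "az": 0, "gripper": 0}
    - {"tx": 0, "ty": -25, "tz": 0, "ax": 0, "ay": 0, "az": 0, "gripper": 0}
    - {"tx": 0, "ty": -20, "tz": 0, "ax": 0, "ay": 0, "az": 0, "gripper": 0}
    - {"tx": 13, "ty": 0, "tz": -25, "ax": 0, "ay": 0, "az": 0, "gripper": -0.3}
    - {"tx": 13, "ty": 0, "tz": -25, "ax": 0, "ay": 0, "az": 0, "gripper": -0.3}
    - {"tx": 13, "ty": 0, "tz": -25, "ax": 0, "ay": 0, "az": 0, "gripper": -0.3}
    - {"tx": 13, "ty": 0, "tz": -25, "ax": 0, "ay": 0, "az": 0, "gripper": -0.3}
    - {"tx": 13, "ty": 0, "tz": -25, "ax": 0, "ay": 0, "az": 0, "gripper": -0.3}
    - {"tx": 13, "ty": 0, "tz": -25, "ax": 0, "ay": 0, "az": 0, "gripper": -0.3}
    - {"tx": 13, "ty": 0, "tz": -25, "ax": 0, "ay": 0, "az": 0, "gripper": -0.3}
    - {"tx": 0, "ty": 0, "tz": 0, "ax": 0, "ay": 0, "az": 0, "gripper": -0.3}
    - {"tx": 0, "ty": 0, "tz": 0, "ax": 0, "ay": 0, "az": 0, "gripper": -0.3}

```text
time: 9.45
tool_pos: [0.4568, -0.2088, 0.1619]
tool_rot: [0.496, -0.495, 0.506, -0.502]
force: [0.9, -0.1, 0.4]
width: 0.0615
```

```bash
cat > knob.py <<'E'
from h import *
import sys
x,y,z=[float(a) for a in sys.argv[2:5]]
go(x,y,.06,-90)
s=get_state();p,d=read_camera("wrist");cv2.imwrite(f"pics/{sys.argv[1]}.png",p[...,::-1])
m,A,pos=C=campose("wrist",s)
# brown knob pixels with depth near knob top height
hsv=cv2.cvtColor(p,cv2.COLOR_RGB2HSV)
V,U=np.where((hsv[...,0]<18)&(hsv[...,1]>90)&(hsv[...,2]<140)&(d>0))
r=np.c_[(U-m["cx"])/m["fx"],-(V-m["cy"])/m["fy"],-np.ones(len(U))]*d[V,U][:,None]
P=r@A.T+pos
P=P[(abs(P[:,2]-z)<.006)&(np.hypot(P[:,0]-x,P[:,1]-y)<.03)]
if len(P)>10:
    lo,hi=P.min(0),P.max(0);print("knob top n",len(P),"mid",((lo+hi)/2).round(4),"ext",(hi-lo).round(4))
E
python3 knob.py w3 .448 -.214 .08
```

```text
t 9.45 pos [ 0.4568 -0.2088  0.1619] yaw -90.2 down [ 0.017 -0.005 -1.   ] w 0.0615 F [ 0.9 -0.1  0.4]
 shift mm [  4.7 101.8 -10.5] turn deg [-1.  -0.2  0.3]
knob top n 603 mid [ 0.4502 -0.2174  0.0783] ext [0.0232 0.0212 0.0085]
```

View pics/w3.png

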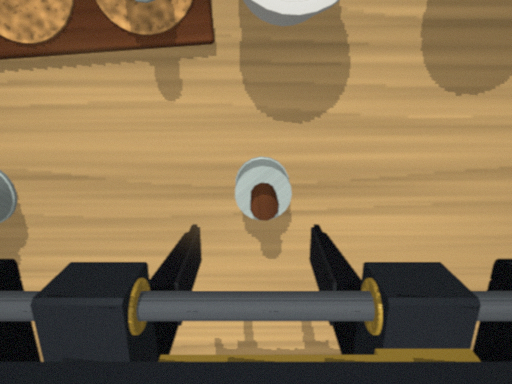

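Wrist view: cutter_56 is between the fingers, knob top at (264,202), measured (0.449, −0.216). I'll descend.

Emit:
play_rows:
  rows:
    - {"tx": 7, "ty": 0, "tz": -8, "ax": -1, "ay": -0.2, "az": 0.3, "gripper": -0.3}
    - {"tx": 0, "ty": 0, "tz": 0, "ax": 0, "ay": 0, "az": 0, "gripper": -0.3}
    - {"tx": 0, "ty": 20, "tz": 0, "ax": 0, "ay": 0, "az": 0, "gripper": -0.3}
    - {"tx": 0, "ty": 20, "tz": 0, "ax": 0, "ay": 0, "az": 0, "gripper": -0.3}
    - {"tx": 0, "ty": 15, "tz": 0, "ax": 0, "ay": 0, "az": 0, "gripper": -0.3}
    - {"tx": 0, "ty": 0, "tz": 0, "ax": 0, "ay": 0, "az": 0, "gripper": -0.3}
    - {"tx": 0, "ty": 0, "tz": 0, "ax": 0, "ay": 0, "az": 0, "gripper": -0.3}

```text
time: 10.38
tool_pos: [0.4504, -0.2157, 0.1056]
tool_rot: [0.501, -0.5, 0.499, -0.5]
force: [-0.4, -0.3, -0.5]
width: 0.0619
```

```bash
python3 -c "
from h import *
go(.449,-.216,.047,-90)"
```

```text
t 10.38 pos [ 0.4504 -0.2157  0.1056] yaw -89.8 down [-0.001 -0.    -1.   ] w 0.0619 F [-0.4 -0.3 -0.5]
 shift mm [ 0.3 58.6 -1.3] turn deg [0.1 0.2 0. ]
```

Emit:
play_rows:
  rows:
    - {"tx": 0, "ty": 20, "tz": -1, "ax": 0, "ay": 0, "az": 0, "gripper": -0.3}
    - {"tx": 0, "ty": 20, "tz": 0, "ax": 0, "ay": 0, "az": 0, "gripper": -0.3}
    - {"tx": 0, "ty": 10, "tz": 0, "ax": 0, "ay": 0, "az": 0, "gripper": -0.3}
    - {"tx": 0, "ty": 0, "tz": 0, "ax": 0, "ay": 0, "az": 0, "gripper": -0.3}
    - {"tx": 0, "ty": 0, "tz": 0, "ax": 0, "ay": 0, "az": 0, "gripper": -0.3}

```text
time: 11.0
tool_pos: [0.4513, -0.2167, 0.0576]
tool_rot: [0.501, -0.498, 0.501, -0.501]
force: [-0.0, 0.0, -0.4]
width: 0.0616
```

```bash
python3 -c "
from h import *
go(.449,-.216,.047,-90)"
```

```text
t 11.00 pos [ 0.4513 -0.2167  0.0576] yaw -89.8 down [ 0.004 -0.003 -1.   ] w 0.0616 F [-0.   0.  -0.4]
 shift mm [-0.7 10.6 -2.3] turn deg [-0.2  0.2  0.2]
```

Emit:
play_rows:
  rows:
    - {"tx": -0.5, "ty": 7.5, "tz": -2, "ax": 0, "ay": 0, "az": 0, "gripper": -0.3}
    - {"tx": 0, "ty": 3, "tz": 0, "ax": 0, "ay": 0, "az": 0, "gripper": -0.3}
    - {"tx": 0, "ty": 0, "tz": 0, "ax": 0, "ay": 0, "az": 0, "gripper": 1}
    - {"tx": 0, "ty": 0, "tz": 0, "ax": 0, "ay": 0, "az": 0, "gripper": 1}
    - {"tx": 0, "ty": 0, "tz": 0, "ax": 0, "ay": 0, "az": 0, "gripper": 1}
    - {"tx": 0, "ty": 0, "tz": 0, "ax": 0, "ay": 0, "az": 0, "gripper": 1}
    - {"tx": 0, "ty": 0, "tz": 0, "ax": 0, "ay": 0, "az": 0, "gripper": 1}

```text
time: 11.88
tool_pos: [0.4496, -0.2165, 0.0476]
tool_rot: [0.501, -0.497, 0.502, -0.501]
force: [-0.4, -0.1, -1.7]
width: 0.0234
```

```bash
python3 -c "
from h import *
go(.628,-.010,.15,-90)"
```

```text
t 11.88 pos [ 0.4496 -0.2165  0.0476] yaw -89.8 down [ 0.005 -0.004 -1.   ] w 0.0234 F [-0.4 -0.1 -1.7]
 shift mm [-205.5 -102.3  179.6] turn deg [-0.3  0.2  0.2]
```

Emit:
play_rows:
  rows:
    - {"tx": 0, "ty": -20, "tz": 0, "ax": 0, "ay": 0, "az": 0, "gripper": 1}
    - {"tx": 0, "ty": -25, "tz": 0, "ax": 0, "ay": 0, "az": 0, "gripper": 1}
    - {"tx": 0, "ty": -25, "tz": 0, "ax": 0, "ay": 0, "az": 0, "gripper": 1}
    - {"tx": -10, "ty": -25, "tz": 0, "ax": 0, "ay": 0, "az": 0, "gripper": 1}
    - {"tx": -25, "ty": -8, "tz": 10, "ax": 0, "ay": 0, "az": 0, "gripper": 1}
    - {"tx": -30, "ty": 0, "tz": 15, "ax": 0, "ay": 0, "az": 0, "gripper": 1}
    - {"tx": -30, "ty": 0, "tz": 25, "ax": 0, "ay": 0, "az": 0, "gripper": 1}
    - {"tx": -30, "ty": 0, "tz": 30, "ax": 0, "ay": 0, "az": 0, "gripper": 1}
    - {"tx": -30, "ty": 0, "tz": 30, "ax": 0, "ay": 0, "az": 0, "gripper": 1}
    - {"tx": -25, "ty": 0, "tz": 30, "ax": 0, "ay": 0, "az": 0, "gripper": 1}
    - {"tx": -15, "ty": 0, "tz": 15, "ax": 0, "ay": 0, "az": 0, "gripper": 1}
    - {"tx": -10, "ty": 0, "tz": 10, "ax": 0, "ay": 0, "az": 0, "gripper": 1}
    - {"tx": 0, "ty": 0, "tz": 0, "ax": 0, "ay": 0, "az": 0, "gripper": 1}
    - {"tx": 0, "ty": 0, "tz": 0, "ax": 0, "ay": 0, "az": 0, "gripper": 1}

```text
time: 13.62
tool_pos: [0.6163, -0.0042, 0.1524]
tool_rot: [0.501, -0.499, 0.501, -0.5]
force: [-0.0, 0.1, -0.6]
width: 0.0234
```

```bash
python3 disc.py w4 .628 -.010 .08
```

```text
t 13.62 pos [ 0.6163 -0.0042  0.1524] yaw -89.9 down [ 0.001 -0.003 -1.   ] w 0.0234 F [-0.   0.1 -0.6]
 shift mm [ 5.6 72.4 11.6] turn deg [-0.1  0.1  0.2]
disc 629.0 -10.5 r 46.4 area 5087.5 [213 119] [309 200]
disc 635.5 -115.1 r 46.5 area 4240.0 [323 112] [420 206]
```

View pics/w4.png

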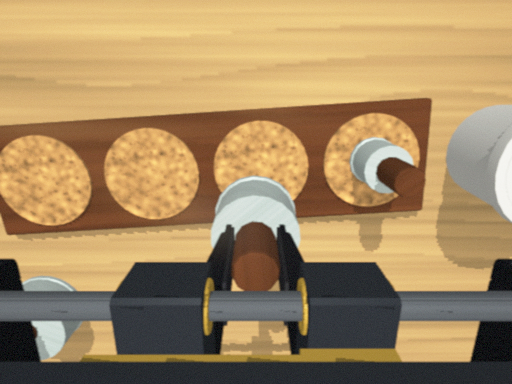

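Cutter_44 stands centered on disc_a, and cutter_56 is held over disc_b at (0.6285, −0.0105).

Emit:
play_rows:
  rows:
    - {"tx": 6, "ty": 0, "tz": 12, "ax": 0, "ay": 0, "az": 0, "gripper": 1}
    - {"tx": 0, "ty": 0, "tz": 0, "ax": 0, "ay": 0, "az": 0, "gripper": 1}
    - {"tx": 0, "ty": 15, "tz": 0, "ax": 0, "ay": 0, "az": 0, "gripper": 1}
    - {"tx": 0, "ty": 20, "tz": 0, "ax": 0, "ay": 0, "az": 0, "gripper": 1}
    - {"tx": 0, "ty": 20, "tz": 0, "ax": 0, "ay": 0, "az": 0, "gripper": 1}
    - {"tx": 0, "ty": 12, "tz": 0, "ax": 0, "ay": 0, "az": 0, "gripper": 1}
    - {"tx": 0, "ty": 0, "tz": 0, "ax": 0, "ay": 0, "az": 0, "gripper": 1}
    - {"tx": 0, "ty": 0, "tz": 0, "ax": 0, "ay": 0, "az": 0, "gripper": 1}

```text
time: 14.68
tool_pos: [0.6279, -0.0126, 0.081]
tool_rot: [0.5, -0.5, 0.501, -0.499]
force: [-0.1, 1.0, -1.8]
width: 0.0234
```

```bash
python3 -c "
from h import *
go(.6285,-.0105,.0625,-90)"
```

```text
t 14.68 pos [ 0.6279 -0.0126  0.081 ] yaw -90.1 down [-0.    -0.003 -1.   ] w 0.0234 F [-0.1  1.  -1.8]
 shift mm [-2.1 18.4  0.6] turn deg [ 0.  -0.1  0.2]
```

Emit:
play_rows:
  rows:
    - {"tx": -2, "ty": 8, "tz": 0.5, "ax": 0, "ay": 0, "az": 0, "gripper": 1}
    - {"tx": 0, "ty": 0, "tz": 0, "ax": 0, "ay": 0, "az": 0, "gripper": 1}
    - {"tx": 0, "ty": 6, "tz": 0, "ax": 0, "ay": 0, "az": 0, "gripper": 1}
    - {"tx": 0, "ty": 3, "tz": 0, "ax": 0, "ay": 0, "az": 0, "gripper": 1}
    - {"tx": 0, "ty": 0, "tz": 0, "ax": 0, "ay": 0, "az": 0, "gripper": 1}

```text
time: 15.3
tool_pos: [0.629, -0.0104, 0.0641]
tool_rot: [0.5, -0.499, 0.502, -0.499]
force: [-0.9, -0.1, -0.9]
width: 0.0236
```

```bash
python3 -c "
from h import *
go(.6285,-.0105,.0625,-90)"
```

```text
t 15.30 pos [ 0.629  -0.0104  0.0641] yaw -90.1 down [ 0.002 -0.003 -1.   ] w 0.0236 F [-0.9 -0.1 -0.9]
 shift mm [ 0.1  1.6 -0.5] turn deg [-0.1 -0.1  0.2]
```

Emit:
play_rows:
  rows:
    - {"tx": 0, "ty": 1.5, "tz": 0, "ax": 0, "ay": 0, "az": 0, "gripper": 1}
    - {"tx": 0, "ty": 0.5, "tz": 0, "ax": 0, "ay": 0, "az": 0, "gripper": 1}
    - {"tx": 0, "ty": 0, "tz": 0, "ax": 0, "ay": 0, "az": 0, "gripper": 0}
    - {"tx": 0, "ty": 0, "tz": 0, "ax": 0, "ay": 0, "az": 0, "gripper": 0}
    - {"tx": 0, "ty": 0, "tz": 0, "ax": 0, "ay": 0, "az": 0, "gripper": 0}
    - {"tx": 0, "ty": -15, "tz": 0, "ax": 0, "ay": 0, "az": 0, "gripper": 0}
    - {"tx": 0, "ty": -25, "tz": 0, "ax": 0, "ay": 0, "az": 0, "gripper": 0}
    - {"tx": 0, "ty": -25, "tz": 0, "ax": 0, "ay": 0, "az": 0, "gripper": 0}
    - {"tx": 0, "ty": -20, "tz": 0, "ax": 0, "ay": 0, "az": 0, "gripper": 0}
    - {"tx": -12, "ty": 0, "tz": -25, "ax": 0, "ay": 0, "az": 0, "gripper": -0.3}
    - {"tx": -12, "ty": 0, "tz": -25, "ax": 0, "ay": 0, "az": 0, "gripper": -0.3}
    - {"tx": -12, "ty": 0, "tz": -25, "ax": 0, "ay": 0, "az": 0, "gripper": -0.3}
    - {"tx": -12, "ty": 0, "tz": -25, "ax": 0, "ay": 0, "az": 0, "gripper": -0.3}
    - {"tx": -12, "ty": 0, "tz": -25, "ax": 0, "ay": 0, "az": 0, "gripper": -0.3}
    - {"tx": -12, "ty": 0, "tz": -25, "ax": 0, "ay": 0, "az": 0, "gripper": -0.3}
    - {"tx": -8, "ty": 0, "tz": -20, "ax": 0, "ay": 0, "az": 0, "gripper": -0.3}
    - {"tx": -4, "ty": 0, "tz": -15, "ax": 0, "ay": 0, "az": 0, "gripper": -0.3}
    - {"tx": 0, "ty": 0, "tz": 0, "ax": 0, "ay": 0, "az": 0, "gripper": -0.3}
    - {"tx": 0, "ty": 0, "tz": 0, "ax": 0, "ay": 0, "az": 0, "gripper": -0.3}

```text
time: 17.68
tool_pos: [0.4414, 0.0761, 0.1608]
tool_rot: [0.496, -0.495, 0.506, -0.503]
force: [-0.2, 0.4, 0.2]
width: 0.0617
```

```bash
python3 knob.py w5 .4385 .0735 .08
```

```text
t 17.68 pos [0.4414 0.0761 0.1608] yaw -90.1 down [ 0.017 -0.004 -1.   ] w 0.0617 F [-0.2  0.4  0.2]
 shift mm [  2.2 100.8  -4.7] turn deg [-1.  -0.1  0.2]
knob top n 602 mid [0.4409 0.0734 0.0784] ext [0.0219 0.0209 0.0083]
```

View pics/w5.png

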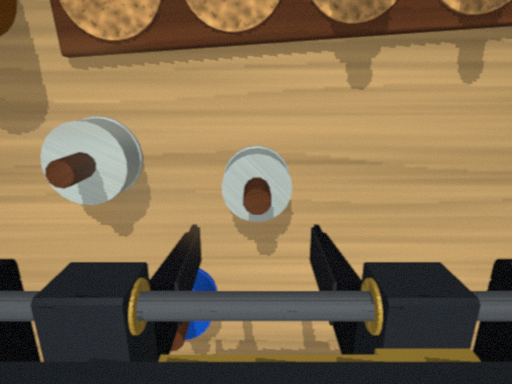

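Cutter_68 (steel, knob top at (257,196)) is between the fingers, and the blue decoy is behind at (200,300). I'll descend in one sequence with settling rows.

Emit:
play_rows:
  rows:
    - {"tx": 2.5, "ty": 0, "tz": -1.5, "ax": -1, "ay": 0, "az": 0.2, "gripper": -0.3}
    - {"tx": 0, "ty": 0, "tz": 0, "ax": 0, "ay": 0, "az": 0, "gripper": -0.3}
    - {"tx": 0, "ty": 20, "tz": 0, "ax": 0, "ay": 0, "az": 0, "gripper": -0.3}
    - {"tx": 0, "ty": 20, "tz": 0, "ax": 0, "ay": 0, "az": 0, "gripper": -0.3}
    - {"tx": 0, "ty": 15, "tz": 0, "ax": 0, "ay": 0, "az": 0, "gripper": -0.3}
    - {"tx": 0, "ty": 0, "tz": 0, "ax": 0, "ay": 0, "az": 0, "gripper": -0.3}
    - {"tx": 0, "ty": 20, "tz": -1, "ax": 0, "ay": 0, "az": 0, "gripper": -0.3}
    - {"tx": 0, "ty": 15, "tz": 0, "ax": 0, "ay": 0, "az": 0, "gripper": -0.3}
    - {"tx": 0, "ty": 0, "tz": 0, "ax": 0, "ay": 0, "az": 0, "gripper": -0.3}
    - {"tx": 0, "ty": 0, "tz": 0, "ax": 0, "ay": 0, "az": 0, "gripper": -0.3}

```text
time: 18.98
tool_pos: [0.4423, 0.0722, 0.0703]
tool_rot: [0.499, -0.501, 0.501, -0.499]
force: [-0.6, -0.6, -0.5]
width: 0.0617
```

```bash
python3 -c "
from h import *
go(.4395,.0737,.047,-90)"
```

```text
t 18.98 pos [0.4423 0.0722 0.0703] yaw -90.2 down [ 0.001  0.    -1.   ] w 0.0617 F [-0.6 -0.6 -0.5]
 shift mm [-1.4 23.3 -2.8] turn deg [-0.1 -0.2 -0. ]
```

Emit:
play_rows:
  rows:
    - {"tx": -1.5, "ty": 12, "tz": -3, "ax": 0, "ay": 0, "az": 0, "gripper": -0.3}
    - {"tx": 0, "ty": 7, "tz": 0, "ax": 0, "ay": 0, "az": 0, "gripper": -0.3}
    - {"tx": 0, "ty": 0, "tz": 0, "ax": 0, "ay": 0, "az": 0, "gripper": -0.3}
    - {"tx": 0, "ty": 3.5, "tz": 0, "ax": 0, "ay": 0, "az": 0, "gripper": -0.3}
    - {"tx": 0, "ty": 0, "tz": 0, "ax": 0, "ay": 0, "az": 0, "gripper": 1}
    - {"tx": 0, "ty": 0, "tz": 0, "ax": 0, "ay": 0, "az": 0, "gripper": 1}
    - {"tx": 0, "ty": 0, "tz": 0, "ax": 0, "ay": 0, "az": 0, "gripper": 1}
    - {"tx": 0, "ty": 0, "tz": 0, "ax": 0, "ay": 0, "az": 0, "gripper": 1}
    - {"tx": 0, "ty": 0, "tz": 0, "ax": 0, "ay": 0, "az": 0, "gripper": 1}

```text
time: 20.1
tool_pos: [0.4397, 0.0739, 0.0476]
tool_rot: [0.498, -0.5, 0.502, -0.5]
force: [-0.6, 0.2, -1.6]
width: 0.0238
```

```bash
python3 -c "
from h import *
go(.621,.0945,.15,-90)"
```

```text
t 20.10 pos [0.4397 0.0739 0.0476] yaw -90.2 down [ 0.004  0.    -1.   ] w 0.0238 F [-0.6  0.2 -1.6]
 shift mm [ -21.3 -101.8  181.6] turn deg [-0.2 -0.2 -0. ]
```

Emit:
play_rows:
  rows:
    - {"tx": 0, "ty": -20, "tz": 0, "ax": 0, "ay": 0, "az": 0, "gripper": 1}
    - {"tx": 0, "ty": -25, "tz": 0, "ax": 0, "ay": 0, "az": 0, "gripper": 1}
    - {"tx": 0, "ty": -25, "tz": 0, "ax": 0, "ay": 0, "az": 0, "gripper": 1}
    - {"tx": 0, "ty": -22, "tz": 10, "ax": 0, "ay": 0, "az": 0, "gripper": 1}
    - {"tx": -3, "ty": -6, "tz": 25, "ax": 0, "ay": 0, "az": 0, "gripper": 1}
    - {"tx": -4, "ty": 0, "tz": 30, "ax": 0, "ay": 0, "az": 0, "gripper": 1}
    - {"tx": -4, "ty": 0, "tz": 30, "ax": 0, "ay": 0, "az": 0, "gripper": 1}
    - {"tx": -4, "ty": 0, "tz": 30, "ax": 0, "ay": 0, "az": 0, "gripper": 1}
    - {"tx": -3, "ty": 0, "tz": 30, "ax": 0, "ay": 0, "az": 0, "gripper": 1}
    - {"tx": -2, "ty": 0, "tz": 18, "ax": 0, "ay": 0, "az": 0, "gripper": 1}
    - {"tx": 0, "ty": 0, "tz": 8, "ax": 0, "ay": 0, "az": 0, "gripper": 1}
    - {"tx": 0, "ty": 0, "tz": 0, "ax": 0, "ay": 0, "az": 0, "gripper": 1}
    - {"tx": 0, "ty": 0, "tz": 0, "ax": 0, "ay": 0, "az": 0, "gripper": 1}

```text
time: 21.72
tool_pos: [0.622, 0.0935, 0.1464]
tool_rot: [-0.5, 0.502, -0.5, 0.498]
force: [-0.2, -0.5, -1.8]
width: 0.0238
```

```bash
python3 disc.py w6 .621 .0945 .08
```

```text
t 21.73 pos [0.622  0.0935 0.1464] yaw -90.2 down [-0.004  0.    -1.   ] w 0.0238 F [-0.2 -0.5 -1.8]
 shift mm [-1.  66.4 -0.7] turn deg [ 0.2 -0.2  0. ]
disc 614.1 200.2 r 49.0 area 6885.5 [ 95 141] [192 233]
disc 622.0 94.3 r 46.1 area 3117.0 [205 133] [302 196]
disc 628.2 -10.6 r 46.1 area 3082.5 [317 125] [414 219]
disc 634.3 -114.5 r 46.4 area 3905.0 [429 117] [511 212]
```

View pics/w6.png

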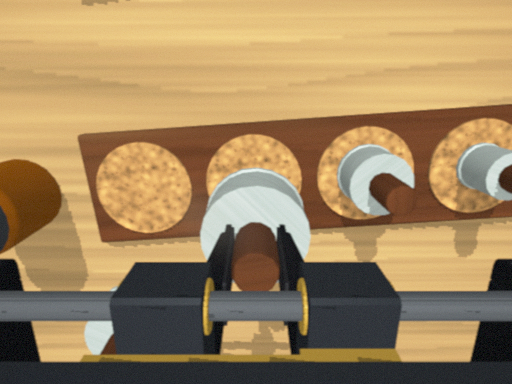

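Cutter_56 stands centered on disc_b. Cutter_68 is held over disc_c at (0.6213, 0.0945), within 1 mm already.

Emit:
play_rows:
  rows:
    - {"tx": -1, "ty": 15, "tz": 0, "ax": 0.2, "ay": 0, "az": 0, "gripper": 1}
    - {"tx": 0, "ty": 20, "tz": 0, "ax": 0, "ay": 0, "az": 0, "gripper": 1}
    - {"tx": 0, "ty": 18, "tz": 0, "ax": 0, "ay": 0, "az": 0, "gripper": 1}
    - {"tx": 0, "ty": 8, "tz": 0, "ax": 0, "ay": 0, "az": 0, "gripper": 1}
    - {"tx": 0, "ty": 0, "tz": 0, "ax": 0, "ay": 0, "az": 0, "gripper": 1}
    - {"tx": 0, "ty": 0, "tz": 0, "ax": 0, "ay": 0, "az": 0, "gripper": 1}

```text
time: 22.52
tool_pos: [0.62, 0.0947, 0.0819]
tool_rot: [-0.499, 0.501, -0.501, 0.499]
force: [-0.1, -0.2, -1.7]
width: 0.0236
```

```bash
python3 -c "
from h import *
go(.6213,.0945,.0625,-90)"
```

```text
t 22.52 pos [0.62   0.0947 0.0819] yaw -90.2 down [-0.001 -0.    -1.   ] w 0.0236 F [-0.1 -0.2 -1.7]
 shift mm [ 0.2 19.4  1.3] turn deg [ 0.1 -0.2  0. ]
```

Emit:
play_rows:
  rows:
    - {"tx": 0, "ty": 8, "tz": 1, "ax": 0, "ay": 0, "az": 0, "gripper": 1}
    - {"tx": 0, "ty": 0, "tz": 0, "ax": 0, "ay": 0, "az": 0, "gripper": 1}
    - {"tx": 0, "ty": 6, "tz": 0, "ax": 0, "ay": 0, "az": 0, "gripper": 1}
    - {"tx": 0, "ty": 4, "tz": 0, "ax": 0, "ay": 0, "az": 0, "gripper": 1}
    - {"tx": 0, "ty": 0, "tz": 0, "ax": 0, "ay": 0, "az": 0, "gripper": 1}

```text
time: 23.15
tool_pos: [0.6215, 0.0947, 0.0636]
tool_rot: [0.499, -0.501, 0.501, -0.499]
force: [-0.7, 0.5, -2.0]
width: 0.0235
```

```bash
python3 -c "
from h import *
go(.6213,.0945,.0625,-90)"
```

```text
t 23.15 pos [0.6215 0.0947 0.0636] yaw -90.2 down [ 0.001  0.    -1.   ] w 0.0235 F [-0.7  0.5 -2. ]
 shift mm [ 0.2  1.1 -0.2] turn deg [-0.  -0.2 -0. ]
```

Emit:
play_rows:
  rows:
    - {"tx": 0, "ty": 1, "tz": 0, "ax": 0, "ay": 0, "az": 0, "gripper": 1}
    - {"tx": 0, "ty": 0.5, "tz": 0, "ax": 0, "ay": 0, "az": 0, "gripper": 1}
    - {"tx": 0, "ty": 0, "tz": 0, "ax": 0, "ay": 0, "az": 0, "gripper": 0}
    - {"tx": 0, "ty": 0, "tz": 0, "ax": 0, "ay": 0, "az": 0, "gripper": 0}
    - {"tx": 0, "ty": 0, "tz": 0, "ax": 0, "ay": 0, "az": 0, "gripper": 0}
    - {"tx": 0, "ty": -15, "tz": 0, "ax": 0, "ay": 0, "az": 0, "gripper": 0}
    - {"tx": 0, "ty": -25, "tz": 0, "ax": 0, "ay": 0, "az": 0, "gripper": 0}
    - {"tx": 0, "ty": -25, "tz": 0, "ax": 0, "ay": 0, "az": 0, "gripper": 0}
    - {"tx": 0, "ty": -20, "tz": 0, "ax": 0, "ay": 0, "az": 0, "gripper": 0}
    - {"tx": -18, "ty": 0, "tz": -22, "ax": 0, "ay": 0, "az": 0, "gripper": -0.3}
    - {"tx": -18, "ty": 0, "tz": -22, "ax": 0, "ay": 0, "az": 0, "gripper": -0.3}
    - {"tx": -18, "ty": 0, "tz": -22, "ax": 0, "ay": 0, "az": 0, "gripper": -0.3}
    - {"tx": -18, "ty": 0, "tz": -22, "ax": 0, "ay": 0, "az": 0, "gripper": -0.3}
    - {"tx": -18, "ty": 0, "tz": -22, "ax": 0, "ay": 0, "az": 0, "gripper": -0.3}
    - {"tx": -18, "ty": 0, "tz": -22, "ax": 0, "ay": 0, "az": 0, "gripper": -0.3}
    - {"tx": -14, "ty": 0, "tz": -16, "ax": 0, "ay": 0, "az": 0, "gripper": -0.3}
    - {"tx": -8, "ty": 0, "tz": -10, "ax": 0, "ay": 0, "az": 0, "gripper": -0.3}
    - {"tx": 0, "ty": 0, "tz": 0, "ax": 0, "ay": 0, "az": 0, "gripper": -0.3}
    - {"tx": 0, "ty": 0, "tz": 0, "ax": 0, "ay": 0, "az": 0, "gripper": -0.3}

```text
time: 25.52
tool_pos: [0.4624, 0.2291, 0.1615]
tool_rot: [0.494, -0.498, 0.504, -0.503]
force: [0.9, 0.5, 0.9]
width: 0.0619
```

```bash
python3 knob.py w7 .461 .227 .08
```

```text
t 25.52 pos [0.4624 0.2291 0.1615] yaw -90.3 down [ 0.015  0.002 -1.   ] w 0.0619 F [0.9 0.5 0.9]
 shift mm [  2.4 101.5  -3. ] turn deg [-0.9 -0.3 -0.1]
knob top n 604 mid [0.464  0.2285 0.0784] ext [0.0223 0.021  0.0085]
```

View pics/w7.png

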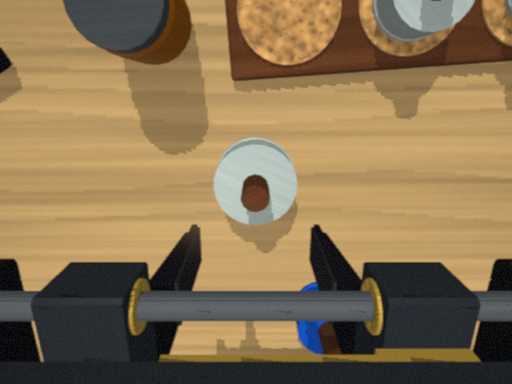

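Cutter_80 is centered (knob top (255,193), measured (0.4625, 0.2285)). I'll descend.

Emit:
play_rows:
  rows:
    - {"tx": 0.5, "ty": 0, "tz": 0, "ax": -0.9, "ay": 0, "az": 0, "gripper": -0.3}
    - {"tx": 0, "ty": 0, "tz": 0, "ax": 0, "ay": 0, "az": 0, "gripper": -0.3}
    - {"tx": 0, "ty": 20, "tz": 0, "ax": 0, "ay": 0, "az": 0, "gripper": -0.3}
    - {"tx": 0, "ty": 20, "tz": 0, "ax": 0, "ay": 0, "az": 0, "gripper": -0.3}
    - {"tx": 0, "ty": 15, "tz": 0, "ax": 0, "ay": 0, "az": 0, "gripper": -0.3}
    - {"tx": 0, "ty": 0, "tz": 0, "ax": 0, "ay": 0, "az": 0, "gripper": -0.3}
    - {"tx": 0, "ty": 20, "tz": -1, "ax": 0, "ay": 0, "az": 0, "gripper": -0.3}
    - {"tx": 0, "ty": 15, "tz": 0, "ax": 0, "ay": 0, "az": 0, "gripper": -0.3}
    - {"tx": 0, "ty": 0, "tz": 0, "ax": 0, "ay": 0, "az": 0, "gripper": -0.3}
    - {"tx": 0, "ty": 0, "tz": 0, "ax": 0, "ay": 0, "az": 0, "gripper": -0.3}

```text
time: 26.82
tool_pos: [0.4646, 0.2276, 0.0707]
tool_rot: [-0.497, 0.503, -0.502, 0.499]
force: [0.0, -0.2, 0.4]
width: 0.0617
```

```bash
python3 -c "
from h import *
go(.4625,.2283,.047,-90)"
```

```text
t 26.82 pos [0.4646 0.2276 0.0707] yaw -90.5 down [ 0.001  0.003 -1.   ] w 0.0617 F [ 0.  -0.2  0.4]
 shift mm [-0.6 23.7 -2.1] turn deg [-0.1 -0.5 -0.2]
```

Emit:
play_rows:
  rows:
    - {"tx": -0.6, "ty": 12, "tz": -2, "ax": 0, "ay": -0.5, "az": 0, "gripper": -0.3}
    - {"tx": 0, "ty": 7, "tz": 0, "ax": 0, "ay": 0, "az": 0, "gripper": -0.3}
    - {"tx": 0, "ty": 0, "tz": 0, "ax": 0, "ay": 0, "az": 0, "gripper": -0.3}
    - {"tx": 0, "ty": 3.5, "tz": 0, "ax": 0, "ay": 0, "az": 0, "gripper": -0.3}
    - {"tx": 0, "ty": 0, "tz": 0, "ax": 0, "ay": 0, "az": 0, "gripper": 1}
    - {"tx": 0, "ty": 0, "tz": 0, "ax": 0, "ay": 0, "az": 0, "gripper": 1}
    - {"tx": 0, "ty": 0, "tz": 0, "ax": 0, "ay": 0, "az": 0, "gripper": 1}
    - {"tx": 0, "ty": 0, "tz": 0, "ax": 0, "ay": 0, "az": 0, "gripper": 1}
    - {"tx": 0, "ty": 0, "tz": 0, "ax": 0, "ay": 0, "az": 0, "gripper": 1}

```text
time: 27.95
tool_pos: [0.4631, 0.2286, 0.0479]
tool_rot: [-0.498, 0.5, -0.499, 0.502]
force: [0.8, 0.6, -2.0]
width: 0.0233
```

```bash
python3 -c "
from h import *
go(.614,.199,.15,-90)"
```

```text
t 27.95 pos [0.4631 0.2286 0.0479] yaw -89.9 down [ 0.003  0.004 -1.   ] w 0.0233 F [ 0.8  0.6 -2. ]
 shift mm [  29.3 -101.8  151.2] turn deg [-0.2  0.1 -0.2]
```

Emit:
play_rows:
  rows:
    - {"tx": 0, "ty": -20, "tz": 0, "ax": 0, "ay": 0, "az": 0, "gripper": 1}
    - {"tx": 0, "ty": -25, "tz": 0, "ax": 0, "ay": 0, "az": 0, "gripper": 1}
    - {"tx": 0, "ty": -25, "tz": 0, "ax": 0, "ay": 0, "az": 0, "gripper": 1}
    - {"tx": 5, "ty": -22, "tz": 5, "ax": 0, "ay": 0, "az": 0, "gripper": 1}
    - {"tx": 6, "ty": -6, "tz": 20, "ax": 0, "ay": 0, "az": 0, "gripper": 1}
    - {"tx": 6, "ty": 0, "tz": 25, "ax": 0, "ay": 0, "az": 0, "gripper": 1}
    - {"tx": 6, "ty": 0, "tz": 25, "ax": 0, "ay": 0, "az": 0, "gripper": 1}
    - {"tx": 4, "ty": 0, "tz": 25, "ax": 0, "ay": 0, "az": 0, "gripper": 1}
    - {"tx": 2, "ty": 0, "tz": 25, "ax": 0, "ay": 0, "az": 0, "gripper": 1}
    - {"tx": 0, "ty": 0, "tz": 16, "ax": 0, "ay": 0, "az": 0, "gripper": 1}
    - {"tx": 0, "ty": 0, "tz": 8, "ax": 0, "ay": 0, "az": 0, "gripper": 1}
    - {"tx": 0, "ty": 0, "tz": 0, "ax": 0, "ay": 0, "az": 0, "gripper": 1}
    - {"tx": 0, "ty": 0, "tz": 0, "ax": 0, "ay": 0, "az": 0, "gripper": 1}

```text
time: 29.58
tool_pos: [0.6129, 0.1977, 0.1466]
tool_rot: [-0.501, 0.501, -0.498, 0.5]
force: [-0.5, 0.5, -1.8]
width: 0.0235
```

```bash
python3 disc.py w8 .614 .199 .08
```

```text
t 29.57 pos [0.6129 0.1977 0.1466] yaw -89.9 down [-0.004  0.002 -1.   ] w 0.0235 F [-0.5  0.5 -1.8]
 shift mm [-1.2 66.6  1.3] turn deg [ 0.2  0.1 -0.1]
disc 617.4 199.4 r 46.2 area 2342.5 [205 131] [301 185]
disc 622.0 94.7 r 46.1 area 1953.5 [316 124] [413 217]
disc 628.0 -9.5 r 45.7 area 2988.0 [429 116] [511 211]
```

View pics/w8.png

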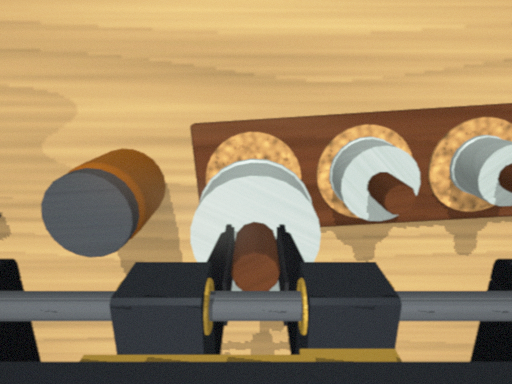

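Cutter_68 is centered on disc_c, and the jar is clear. Disc_d is partly hidden here, which biases x to 0.617. The row geometry and the earlier full view give (0.614, 0.1995), so I'll use that.

Emit:
play_rows:
  rows:
    - {"tx": -1.5, "ty": 15, "tz": 1.5, "ax": 0.2, "ay": 0, "az": 0, "gripper": 1}
    - {"tx": 0, "ty": 20, "tz": 0, "ax": 0, "ay": 0, "az": 0, "gripper": 1}
    - {"tx": 0, "ty": 18, "tz": 0, "ax": 0, "ay": 0, "az": 0, "gripper": 1}
    - {"tx": 0, "ty": 8, "tz": 0, "ax": 0, "ay": 0, "az": 0, "gripper": 1}
    - {"tx": 0, "ty": 0, "tz": 0, "ax": 0, "ay": 0, "az": 0, "gripper": 1}
    - {"tx": 0, "ty": 0, "tz": 0, "ax": 0, "ay": 0, "az": 0, "gripper": 1}

```text
time: 30.38
tool_pos: [0.6129, 0.2, 0.0818]
tool_rot: [-0.5, 0.5, -0.499, 0.501]
force: [0.2, 0.2, -1.5]
width: 0.0234
```

```bash
python3 -c "
from h import *
go(.6143,.1993,.0627,-90)"
```

```text
t 30.38 pos [0.6129 0.2    0.0818] yaw -89.8 down [-0.001  0.002 -1.   ] w 0.0234 F [ 0.2  0.2 -1.5]
 shift mm [ 0.8 19.1  1.4] turn deg [ 0.   0.2 -0.1]
```

Emit:
play_rows:
  rows:
    - {"tx": 0.5, "ty": 8, "tz": 1, "ax": 0, "ay": 0, "az": 0, "gripper": 1}
    - {"tx": 0, "ty": 0, "tz": 0, "ax": 0, "ay": 0, "az": 0, "gripper": 1}
    - {"tx": 0, "ty": 6, "tz": 0, "ax": 0, "ay": 0, "az": 0, "gripper": 1}
    - {"tx": 0, "ty": 4, "tz": 0, "ax": 0, "ay": 0, "az": 0, "gripper": 1}
    - {"tx": 0, "ty": 0, "tz": 0, "ax": 0, "ay": 0, "az": 0, "gripper": 1}

```text
time: 31.0
tool_pos: [0.6145, 0.1996, 0.0637]
tool_rot: [-0.5, 0.5, -0.499, 0.502]
force: [0.8, -1.1, -1.5]
width: 0.0234
```

```bash
python3 -c "
from h import *
go(.6143,.1993,.0627,-90)"
```

```text
t 31.00 pos [0.6145 0.1996 0.0637] yaw -89.8 down [ 0.001  0.002 -1.   ] w 0.0234 F [ 0.8 -1.1 -1.5]
 shift mm [ 0.3  1.  -0.2] turn deg [-0.1  0.2 -0.1]
```

Next: release, lift and back off to (0.44, 0.2) so the top camera has a clear view.

Emit:
play_rows:
  rows:
    - {"tx": 0, "ty": 1, "tz": 0, "ax": 0, "ay": 0, "az": 0, "gripper": 1}
    - {"tx": 0, "ty": 0.5, "tz": 0, "ax": 0, "ay": 0, "az": 0, "gripper": 1}
    - {"tx": 0, "ty": 0, "tz": 0, "ax": 0, "ay": 0, "az": 0, "gripper": 0}
    - {"tx": 0, "ty": 0, "tz": 0, "ax": 0, "ay": 0, "az": 0, "gripper": 0}
    - {"tx": 0, "ty": 0, "tz": 0, "ax": 0, "ay": 0, "az": 0, "gripper": 0}
    - {"tx": 0, "ty": -15, "tz": 0, "ax": 0, "ay": 0, "az": 0, "gripper": 0}
    - {"tx": 0, "ty": -25, "tz": 0, "ax": 0, "ay": 0, "az": 0, "gripper": 0}
    - {"tx": 0, "ty": -25, "tz": 0, "ax": 0, "ay": 0, "az": 0, "gripper": 0}
    - {"tx": 0, "ty": -25, "tz": 0, "ax": 0, "ay": 0, "az": 0, "gripper": 0}
    - {"tx": 0, "ty": -25, "tz": -20, "ax": 0, "ay": 0, "az": 0, "gripper": 0}
    - {"tx": 5, "ty": -15, "tz": -25, "ax": 0, "ay": 0, "az": 0, "gripper": 0}
    - {"tx": 10, "ty": 0, "tz": -25, "ax": 0, "ay": 0, "az": 0, "gripper": 0}
    - {"tx": 10, "ty": 0, "tz": -25, "ax": 0, "ay": 0, "az": 0, "gripper": 0}
    - {"tx": 10, "ty": 0, "tz": -25, "ax": 0, "ay": 0, "az": 0, "gripper": 0}
    - {"tx": 10, "ty": 0, "tz": -25, "ax": 0, "ay": 0, "az": 0, "gripper": 0}
    - {"tx": 5, "ty": 0, "tz": -15, "ax": 0, "ay": 0, "az": 0, "gripper": 0}
    - {"tx": 0, "ty": 0, "tz": 0, "ax": 0, "ay": 0, "az": 0, "gripper": 0}
    - {"tx": 0, "ty": 0, "tz": 0, "ax": 0, "ay": 0, "az": 0, "gripper": 0}

```text
time: 33.25
tool_pos: [0.4521, 0.148, 0.2076]
tool_rot: [-0.495, 0.497, -0.502, 0.506]
force: [0.4, 0.8, -0.2]
width: 0.0477
```

```bash
python3 - <<'E'
from h import *
for n in("top","side"):
    p,d=read_camera(n);p2=p[...,::-1]
    if n=="top":
        crop=p2[90:240,110:360]; cv2.imwrite("pics/top2.png",cv2.resize(crop,None,fx=3.2,fy=3.2,interpolation=cv2.INTER_CUBIC))
    else: cv2.imwrite("pics/side2.png",p2)
    m,A,pos=C=campose(n)
    hsv=cv2.cvtColor(p,cv2.COLOR_RGB2HSV)
    V,U=np.where(d>0)
    P=(np.c_[(U-m["cx"])/m["fx"],-(V-m["cy"])/m["fy"],-np.ones(len(U))]*d[V,U][:,None])@A.T+pos
    H=hsv[V,U]
    for k,(x,y) in dict(a=(.6348,-.1145),b=(.628,-.0098),c=(.6213,.0947),d=(.6143,.1995)).items():
        q=(np.hypot(P[:,0]-x,P[:,1]-y)<.04)
        kn=P[q&(P[:,2]>.087)]; 
        print(n,k,len(kn),"knob mid-disc mm",(((kn[:,:2].min(0)+kn[:,:2].max(0))/2-(x,y))*1000).round(1) if len(kn) else"", "top z",kn[:,2].max().round(4) if len(kn) else "")
print(get_state()["tool_pos"])
E
```

```text
top a 54 knob mid-disc mm [0.2 1.7] top z 0.0996
top b 57 knob mid-disc mm [-0.1  0.6] top z 0.1
top c 54 knob mid-disc mm [-2.4  1.3] top z 0.1018
top d 57 knob mid-disc mm [-1.   1.1] top z 0.0998
side a 30 knob mid-disc mm [-2.6 -0.3] top z 0.0953
side b 10 knob mid-disc mm [-6.  -5.2] top z 0.0949
side c 60 knob mid-disc mm [-1.6  1.8] top z 0.096
side d 73 knob mid-disc mm [-1.9  1.3] top z 0.096
[0.45199786 0.14797652 0.20729543]
```

View pics/side2.png

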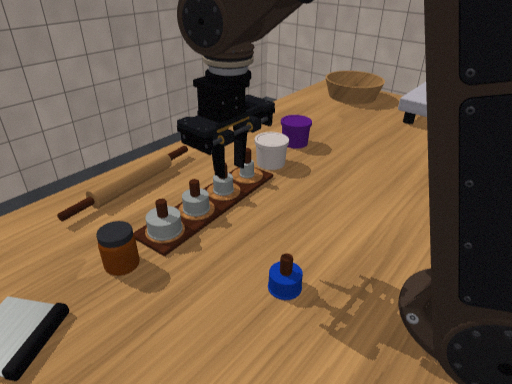

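View pics/top2.png

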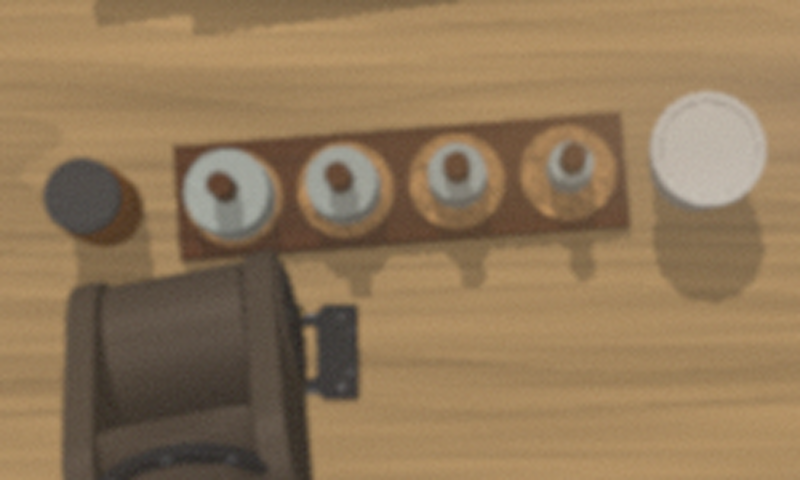

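All four cutters stand upright on their discs in the right order, with offsets of about 2.5 mm or less. The −6 mm side reading on disc_b has only 10 points because the gripper hides it. The tub and jar look unmoved, and the gripper is clear, so I'll hand the job in.

```bash
python3 -c "
from cell import *
print(close_job())"
```

```text
the job is handed in; nothing more can be done
None
```

All four cutters are put away in order, and the job is handed in at about 33 s of the 112 s allowed. From the white tub towards the amber jar they are the 44, 56, 68 and 80 mm, on disc_a to disc_d. The interface gives no verdict.

- **Position:** the top camera put each knob within about 3 mm of its disc centre (the limit is 12 mm). The side camera read about 6–8 mm for cutter_56, but from only 10 points because the gripper hid most of it. A wrist view just after placing showed it centred, so I did not re-place it.
- **Height and upright:** the side camera read the knob tops at about 0.095–0.096 m, which matches a cutter sitting flat on its disc. The top camera read 0.100–0.102 m, about 5 mm high, which I put down to depth noise. All four look upright in the last pictures.
- **Surroundings:** the tub and jar look unmoved by eye; I did not measure them again. The gripper ended clear of everything.

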